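# Lower the gauge probe and record the reading with the pedal

## Robot

A 7-joint arm with a two-finger parallel gripper is mounted at the origin on the work surface. World frame = base frame: x ahead of the robot, y to its left, z up, the work surface at z = 0. Lengths are in m, angles in rad, forces in N, time in s.
With the tool pointing down it reaches from about 0.4 to 0.75 m from the base axis. Payload 19.5 kg.
Tool frame: the origin (TCP) lies where the fingers leave the gripper's body, on its centre line; the fingertips stand 73 mm ahead of it and the grasp point (between the pads) lies 54 mm ahead of it; z points along the fingers, y is the line along which they close (so a half turn about z gives the same grasp; the last joint's range is limited). The gripper opens to 85 mm and grips with 20 to 120 N. Pads are 22 mm wide; open, the fingers measure 114 mm over their backs; the gripper's body (76 mm by 85 mm) begins 54 mm behind the grasp point. The pads swing forward as they close: fully open they stand 13 mm farther back than shut.
Start: joints at [1.211, 0.707, -0.028, 1.485, 0.022, 0.951, -0.075], TCP at [0.18, -0.546, 0.304] pointing down, gripper open.
Joint ranges: [-2.71, 2.71], [-0.32, 2.16], [-1.57, 1.52], [0, 2.45], [-1.46, 4.6], [0, 2.02], [-2.83, 2.83]. Speed limits (rad/s): [1.89, 1.89, 2.57, 2.57, 3.01, 3.01, 3.01].

## Interface

Orientations are given as a unit quaternion [x, y, z, w].
In Python, from workcell import r, optics, job gives the robot as it stands.
- The arm moves only by the tool servo_tool, never from a script. Its argument "moves" is one flat list of numbers, 7 for each row, row after row: the closure, from -1 (fully open) to 1 (shut), then the shift along the world's x, y, z in cm, then the turn, a rotation vector about the world's x, y, z in rad. In form: [jaw, x, y, z, rx, ry, rz, jaw, x, y, z, rx, ry, rz, ...]. A call has 1 to 8 rows; each row shifts and turns the commanded pose from where the row before left it; what a row does not reach is not made up. A row lasts 1/12 s, in which the tool goes at most 41.7 mm and 7.16 degrees, less where a joint would pass 70% of its speed; a pose out of reach is approached as far as the arm can. A call is refused whole if a number of a shift passes 4.17 or a number of a turn 0.125, either way. A call with a gripper value outside its range is refused whole. The fingers move at their own pace and stop on an object; "squeeze" is the grip in N (left out, the last holds). Time passes only in rows, so rows that do not move let the fingers close. It gives the time, the measured TCP pose, the force, the opening and the grip force at its end, in the units of the state.
- r.read_state(): the state, without advancing time (a new reading comes with each control period).
- optics.grab_frame(name): name is "side" or "top"; returns the picture (420x560x3 uint8, red, green, blue); there is no depth.
- optics.camera_info(name): a dict with "fx", "fy", "cx", "cy" (pixels), "dist_coeffs" ([k1, k2, p1, p2, k3] as OpenCV has them; the pictures are not rectified), "pose" (4x4, takes a point from camera to world coordinates). Camera axes: x right, y down, z forward; pixel columns grow to the right and rows downward; lengths in m; the calibration is good to about 2 mm. A picture is of the moment at which its call begins. camera_info takes no time and is no camera call.
- job.close_job(): hands the job in; it is judged then, once.
The state is a dict: "time_s": time; "qpos": joint angles; "qd": joint speeds; "effort": joint torques, N m; "eef_pos": TCP position; "tcp_rot": TCP orientation; "force": force on the tool from outside, world axes, zero at the start; "ft_torque": the same for the moment, N m; "gripper_width": finger opening in m; "grip_force": force on a finger pad.
Only numpy, scipy, OpenCV 4.12 (cv2) and the standard library are available. Lean on these libraries where they do the work, as an engineer would, in place of code of your own. Each camera call takes 0.05 s, during which the arm holds its last target. There are 200 camera calls.

## Task

Take a reading of the part under the dial gauge: first push the gauge's lift lever all the way down so that the probe comes down on the part, and only then press the recorder's pedal down to its stop, keep it there for a second, and let it come back up. The lever must stay down. Do not shift the part or the other things on the bench.

Things in the scene. Friction and masses are not known exactly. Their poses are not given: they have to be found in the camera images.
- gauge_stand: Comparator stand, fixed to the bench: grey base 170 (x) x 130 (y) x 28 mm, origin at the centre of its underside; steel column 28 mm thick at x = +55 mm, 218 mm high; dial gauge 58 mm across over the anvil at x = -30 mm, its centre 145 mm high, its top 174 mm high. The lift lever sticks out from the gauge's side towards the stand's -y.
- lift_lever (a joint): Angle of the gauge's lift lever about the horizontal pivot: 0 = fully lowered on its stop (lever points to the stand's -y and 0.2 rad below level, probe down on the part), 1.0 rad = fully raised (0.8 rad above level, probe lifted). It moves with light friction (under 1 N at the paddle) and stays where it is left.
- lever_pivot (a point): Pivot of the lift lever, 150 mm above the bench, at x = -30 mm, y = -44 mm on the stand. The lever turns about the stand's x axis.
- lever_paddle (a point): Centre of the upper face of the black thumb paddle (26 mm along the stand's x, 24 mm along the lever, 6 mm thick) at the lever's end, 80 mm from the pivot. Use its position only.
- bushing: The part being measured: loose dark steel stepped bushing, 42 mm across at the foot, 24 mm tall, standing on the anvil (38 mm above the bench) under the probe. Origin at the centre of its underside.
- pedal_base: Pedal of the data recorder, fixed to the bench: grey base 185 (x) x 110 (y) x 14 mm, origin at the centre of its underside; two cheeks at its back (+x) end, 50 mm high, carry the hinge at x = +70 mm.
- treadle (a joint): Angle of the sprung treadle plate: 0 = up at rest (free end, towards the base's -x, 0.25 rad above level), 0.25 rad = down on its stop (plate level). The spring brings it back up; the stop takes about 10 N at the pad.
- treadle_hinge (a point): Hinge axis of the treadle (along the base's y), 34 mm above the bench, at the base's back end.
- treadle_pad (a point): Point to press: on the upper face of the black ribbed rubber pad, 115 mm from the hinge and 30 mm from the treadle's free edge, on its midline. The steel treadle is 148 mm long, 84 mm wide, 7 mm thick, with the 75 x 74 mm pad near its free end. The point is about 69 mm above the bench at rest and 40 mm at the stop (24 to 29 mm travel).
- vee_block: Bystander: steel vee block 60 x 45 x 30 mm, loose; leave it where it is. Origin at its underside, centre.
- spray_can: Bystander: red spray can, 52 mm across, 150 mm tall, loose; leave it where it is. Origin at its underside, centre.
- mouse: Bystander: white computer mouse, about 100 x 58 x 33 mm, loose; leave it where it is. Origin at its underside, centre.
- screwdriver: Bystander: blue-handled screwdriver, about 200 mm long, lying on the bench, loose; leave it where it is. Origin at its underside, middle of its length.
- ring_gauge: Bystander: steel ring gauge, 52 mm across, 20 mm tall, loose; leave it where it is. Origin at its underside, centre.
There are look-alikes about, which are no part of the job. What is shaped like the pedal_base but green, pink or purple is not meant.

How it is judged:
On the way, in this order (a step that is already met when the one before it is completed fails the run):
1. the lift lever is lowered to within 0.1 rad of its lower stop (value of joint lift_lever below 0.1 rad), for 0.2 s.
2. with the lever down, the pedal is held down to its stop (treadle above 0.225 of 0.25 rad) for half a second (value of joint treadle above 0.225 rad and value of joint lift_lever below 0.1 rad), for 0.5 s.
At the end, for the whole second after the job is handed in: The lift lever is down (within 0.1 rad of its lower stop), the treadle has come back up (below 0.03 rad), the bushing has moved less than 6 mm and the loose bystanders less than 30 mm (value of joint lift_lever below 0.1 rad and value of joint treadle below 0.03 rad and distance of bushing from where it was at the start of the episode below 0.006 m and distance of each of vee_block, spray_can, mouse, screwdriver, ring_gauge from where it was at the start of the episode below 0.03 m); the robot touches nothing.
It fails at once if the pedal is pressed while the lift lever is still raised (a false reading) (value of joint treadle above 0.12 rad and value of joint lift_lever above 0.15 rad).
It fails at once if the part under the gauge is shifted by more than 6 mm (distance of bushing from where it was at the start of the episode above 0.006 m).
It fails at once if a loose thing lying on the bench is shifted by more than 30 mm (distance of any of vee_block, spray_can, mouse, screwdriver, ring_gauge from where it was at the start of the episode above 0.03 m).
It also fails if it takes over 48 s, if anything falls off the work surface, if the arm or the gripper's body presses on something with over 40 N, if the wrist force passes 120 N, or if a joint passes its speed limit or range.

## Working session

There is one attempt and no reset: what is moved stays moved. The work goes in short steps, Python scripts to look and compute and a tool call to move; the robot and the scene stay as the last step left them, time stands still between calls to the robot, and variables do not carry over. Pictures are saved under pics/ and viewed, at most 10 in all, crops included, and the job is handed in when it is done.

Besides the shell and the picture viewer there is one more tool, called by a JSON object that holds its "op" and its "data", one argument or row to a line. servo_tool: Moves the arm, as the interface text tells. Its arguments: {"type":"object","properties":{"moves":{"type":"array","items":{"type":"number"}},"squeeze":{"type":"number"}},"required":["moves"]}

```bash
mkdir -p pics
python3 - <<'E'
from workcell import r, optics, job
import cv2
s=r.read_state();print({k:s[k] for k in('time_s','eef_pos','tcp_rot','force','gripper_width')})
for n in('side','top'):
    cv2.imwrite(f'pics/{n}0.png',optics.grab_frame(n)[:,:,::-1]);print(optics.camera_info(n))
E
```

```text
{'time_s': 0.0, 'eef_pos': array([ 0.17960027, -0.54602804,  0.30339406]), 'tcp_rot': array([ 9.87406645e-01,  1.58201690e-01, -1.13828516e-04, -5.73356396e-04]), 'force': array([-0.02351235, -0.58600148, -0.38601231]), 'gripper_width': 0.08551423688978972}
{'fx': 542.873369867445, 'fy': 542.873369867445, 'cx': 279.45443191966785, 'cy': 213.00308669020086, 'dist_coeffs': array([-0.03371586,  0.        ,  0.        ,  0.        ,  0.        ]), 'pose': array([[-0.71023165, -0.39643536,  0.58173018, -0.50152374],
       [-0.70385737,  0.41455204, -0.57682875,  0.8920021 ],
       [-0.01248212, -0.81913711, -0.57346193,  1.03908824],
       [ 0.        ,  0.        ,  0.        ,  1.        ]])}
{'fx': 536.614749065127, 'fy': 536.614749065127, 'cx': 275.4680327398988, 'cy': 205.9188040022917, 'dist_coeffs': array([0.03951845, 0.        , 0.        , 0.        , 0.        ]), 'pose': array([[-1.13984278e-03, -9.94182481e-01,  1.07702805e-01,
         2.67318731e-01],
       [-9.99992144e-01,  7.24316446e-04, -3.89712319e-03,
        -3.90286495e-02],
       [ 3.79644069e-03, -1.07706401e-01, -9.94175497e-01,
         1.60295365e+00],
       [ 0.00000000e+00,  0.00000000e+00,  0.00000000e+00,
         1.00000000e+00]])}
```

View pics/top0.png

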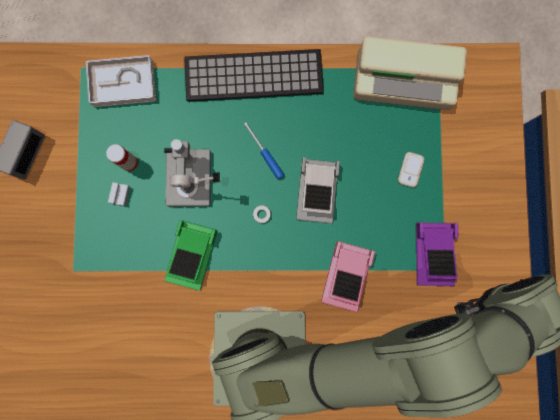

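View pics/side0.png

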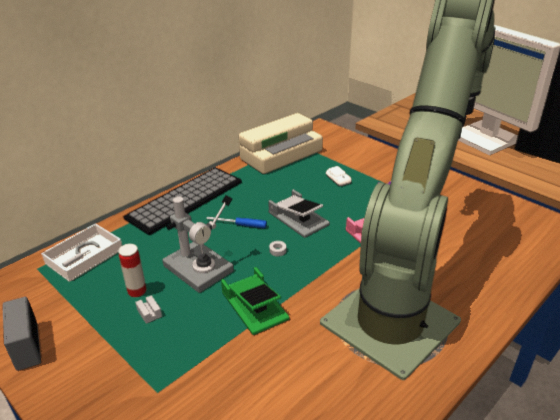

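The top view shows the gauge stand at (188,178), with its lever and paddle pointing right to (216,177). There are four pedals: green (191,255), pink (348,276), purple (437,254) and grey (318,190). The grey one fits the description. I'll confirm it and take the pixel positions from enlarged crops.

Run:
```python
import cv2
t=cv2.imread('pics/top0.png');s=cv2.imread('pics/side0.png')
cv2.imwrite('pics/tc.png',cv2.resize(t[130:230,150:350],None,fx=4,fy=4,interpolation=cv2.INTER_CUBIC))
cv2.imwrite('pics/sc.png',cv2.resize(s[180:300,150:340],None,fx=4,fy=4,interpolation=cv2.INTER_CUBIC))
```

```text
(no output)
```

View pics/tc.png

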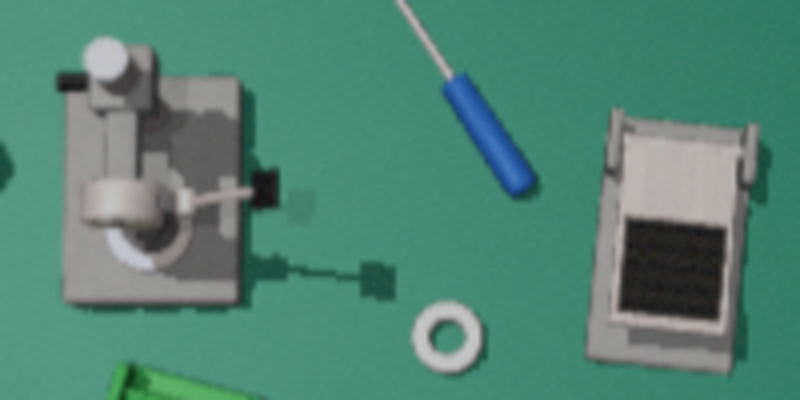

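View pics/sc.png

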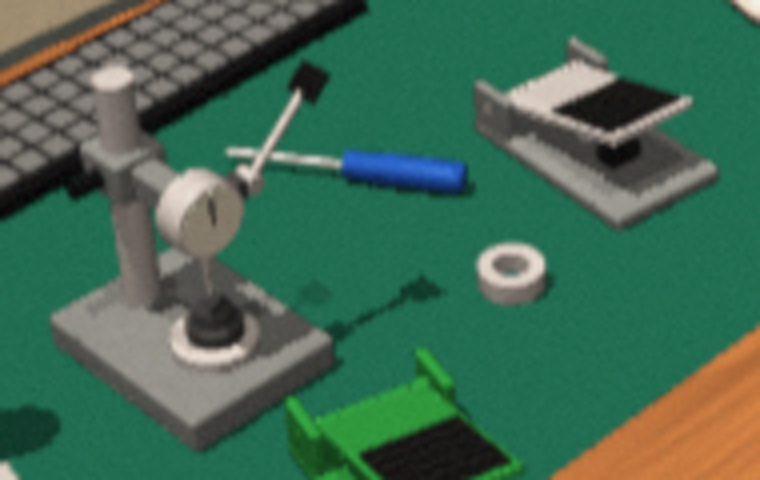

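The crops confirm the grey pedal: black ribbed pad centred at top-crop (672,270), hinge cheeks towards +x, treadle up. The lever is raised, with its paddle at top-crop (265,189) and side-crop (309,82).

```bash
cat > h.py <<'E'
import numpy as np, cv2
from workcell import optics
def ray(n,p):
    c=optics.camera_info(n);K=np.array([[c['fx'],0,c['cx']],[0,c['fy'],c['cy']],[0,0,1]])
    u=cv2.undistortPoints(np.array([[p]],float),K,c['dist_coeffs'])[0,0]
    T=c['pose'];return T[:3,3],T[:3,:3]@np.r_[u,1]
def onz(n,p,z):
    o,d=ray(n,p);return o+d*(z-o[2])/d[2]
def tri(pt,ps):
    o1,d1=ray('top',pt);o2,d2=ray('side',ps)
    a=np.linalg.lstsq(np.c_[d1,-d2],o2-o1,rcond=None)[0];A=o1+a[0]*d1;B=o2+a[1]*d2
    return (A+B)/2,np.linalg.norm(A-B)
T=lambda x,y:(150+(x+.5)/4-.5,130+(y+.5)/4-.5)
S=lambda x,y:(150+(x+.5)/4-.5,180+(y+.5)/4-.5)
E
python3 - <<'E'
from h import *
np.set_printoptions(precision=4,suppress=True)
print('stand corners',*[onz('top',T(*p),.028) for p in((67,77),(242,77),(242,302),(65,302))])
print('stand side',*[onz('side',S(*p),.028) for p in((52,322),(200,432),(333,345))])
print('paddle',tri(T(265,189),S(309,82)),'pivot',tri(T(185,200),S(249,180)))
print('ped front',*[onz('top',T(*p),.014) for p in((587,358),(732,372))])
print('ped side',*[onz('side',S(*p),.014) for p in((618,218),(716,170))])
# pad corners: far-left, far-right, near-right, near-left
for a,b in zip(((625,220),(727,226),(720,320),(618,314)),((555,108),(617,80),(690,100),(615,132))): print('pad',tri(T(*a),S(*b)))
print('cheeks',*[onz('top',T(*p),.05) for p in((617,110),(755,126))])
print('ring',onz('top',T(448,338),.02),'drv',onz('top',T(525,190),.02),onz('top',T(455,80),.02))
print('mouse',onz('top',(411,170),.03), 'column top',onz('top',T(105,58),.218))
E
```

```text
stand corners [0.609  0.2795 0.028 ] [0.6092 0.1495 0.028 ] [0.4404 0.1475 0.028 ] [0.4405 0.2776 0.028 ]
stand side [0.6015 0.2793 0.028 ] [0.4318 0.2772 0.028 ] [0.4349 0.1541 0.028 ]
paddle (array([0.4946, 0.1112, 0.2058]), np.float64(0.0028994828773928768)) pivot (array([0.4953, 0.1709, 0.1528]), np.float64(0.004056259881243876))
ped front [ 0.3999 -0.1073  0.014 ] [ 0.3895 -0.2149  0.014 ]
ped side [ 0.402  -0.1107  0.014 ] [ 0.3883 -0.212   0.014 ]
pad (array([ 0.495 , -0.1344,  0.0623]), np.float64(0.0032535965135648687))
pad (array([ 0.4931, -0.208 ,  0.0545]), np.float64(0.0002950586465880164))
pad (array([ 0.4182, -0.2037,  0.0722]), np.float64(0.01063322112033568))
pad (array([ 0.4249, -0.1282,  0.076 ]), np.float64(0.0037620338524946197))
cheeks [ 0.5797 -0.1288  0.05  ] [ 0.5677 -0.23    0.05  ]
ring [ 0.4144 -0.0042  0.02  ] drv [ 0.5252 -0.0615  0.02  ] [ 0.6087 -0.0092  0.02  ]
mouse [ 0.5445 -0.4471  0.03  ] column top [0.5805 0.2165 0.218 ]
```

Everything agrees with the given sizes. The stand is at (0.525, 0.2135) with yaw about 0, and the triangulated paddle at (0.495, 0.111, 0.206) matches a fully raised lever. I'll shut the gripper and fly over to it.

{"op": "servo_tool", "data": {
  "moves": [1,3.2,2.4,0.6,0,0,-0.08,1,3.2,2.4,0.6,0,0,-0.08,1,3.2,2.4,0.6,0,0,-0.08,1,3.2,2.4,0.6,0,0,-0.08,1,3.2,2.4,0.6,0,0,0,1,3.2,2.4,0.6,0,0,0,1,3.2,2.4,0.6,0,0,0,1,3.2,2.4,0.6,0,0,0],
  "squeeze": 20
}}

```text
time_s: 0.77
eef_pos: [0.437, -0.3526, 0.3521]
tcp_rot: [1.0, -0.001, -0.0, -0.0]
force: [0.4, -0.6, 0.5]
gripper_width: 0.0001
grip_force: 0.0
```

{"op": "servo_tool", "data": {
  "moves": [1,0.5,4,0,0,0,0,1,0.5,4,0,0,0,0,1,0.5,4,0,0,0,0,1,0.5,4,0,0,0,0,1,0.5,4,0,0,0,0,1,0.5,4,0,0,0,0,1,0.5,4,0,0,0,0,1,0.5,4,0,0,0,0]
}}

```text
time_s: 1.43
eef_pos: [0.4754, -0.0322, 0.3519]
tcp_rot: [1.0, -0.001, -0.0, -0.0]
force: [0.5, -0.9, -0.4]
gripper_width: -0.0004
grip_force: 0.0
```

{"op": "servo_tool", "data": {
  "moves": [1,0.5,3.6,0,0,0,0,1,0.5,3.6,0,0,0,0,1,0.5,3.5,0,0,0,0,1,0.5,3.3,0,0,0,0,1,0,0,-2.5,0,0,0,1,0,0,-2,0,0,0,1,0,0,0,0,0,0]
}}

```text
time_s: 2.02
eef_pos: [0.4947, 0.1061, 0.304]
tcp_rot: [1.0, -0.001, -0.002, 0.001]
force: [-0.5, -0.1, -0.1]
gripper_width: -0.0002
grip_force: 0.0
```

Run:
```python
from h import *
t=optics.grab_frame('top')[130:230,150:290,::-1];s=optics.grab_frame('side')[130:270,150:290,::-1]
z=lambda a:cv2.resize(a,(400,int(a.shape[0]*400/140)),interpolation=cv2.INTER_CUBIC)
a=z(t);b=z(s);a=cv2.copyMakeBorder(a,0,b.shape[0]-a.shape[0],0,0,cv2.BORDER_CONSTANT)
cv2.imwrite('pics/p1.png',np.hstack([a,b]))
```

```text
(no output)
```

View pics/p1.png

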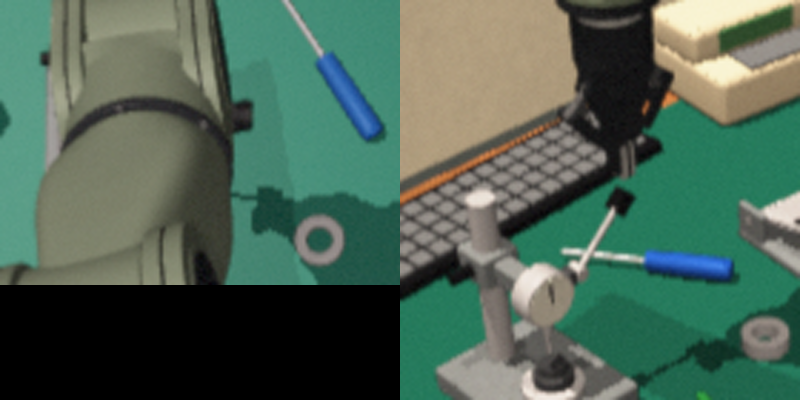

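The side crop shows the fingertips (627,172) directly above the paddle (621,203). Next I push down along the lever's arc.

{"op": "servo_tool", "data": {
  "moves": [1,0,0,-1,0,0,0,1,0,0,-1,0,0,0,1,0,-0.4,-1,0,0,0,1,0,-0.4,-1,0,0,0,1,0,-0.3,-1,0,0,0,1,0,-0.2,-1,0,0,0,1,0,0,-1,0,0,0,1,0,0,-1,0,0,0]
}}

```text
time_s: 2.78
eef_pos: [0.4963, 0.0923, 0.2278]
tcp_rot: [1.0, -0.002, 0.001, -0.0]
force: [-0.8, -0.2, 0.8]
gripper_width: -0.0001
grip_force: 0.3
```

{"op": "servo_tool", "data": {
  "moves": [1,0,0,-0.5,0,0,0,1,0,0,-0.5,0,0,0,1,0,0,-0.3,0,0,0,1,0,0,-0.2,0,0,0]
}}

```text
time_s: 3.12
eef_pos: [0.4959, 0.0928, 0.2121]
tcp_rot: [1.0, -0.001, 0.0, -0.0]
force: [-0.3, 1.0, 0.2]
gripper_width: 0.0002
grip_force: 0.2
```

{"op": "servo_tool", "data": {
  "moves": [1,0,0,-0.2,0,0,0,1,0,0,-0.2,0,0,0,1,0,0,0,0,0,0]
}}

```text
time_s: 3.37
eef_pos: [0.4961, 0.0931, 0.2092]
tcp_rot: [1.0, -0.001, 0.001, -0.001]
force: [-5.2, 0.6, 34.1]
gripper_width: 0.0001
grip_force: 16.5
```

Run:
```python
from h import *
s=optics.grab_frame('side')[130:270,150:290,::-1]
cv2.imwrite('pics/p2.png',cv2.resize(s,(600,600),interpolation=cv2.INTER_CUBIC))
```

```text
(no output)
```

View pics/p2.png

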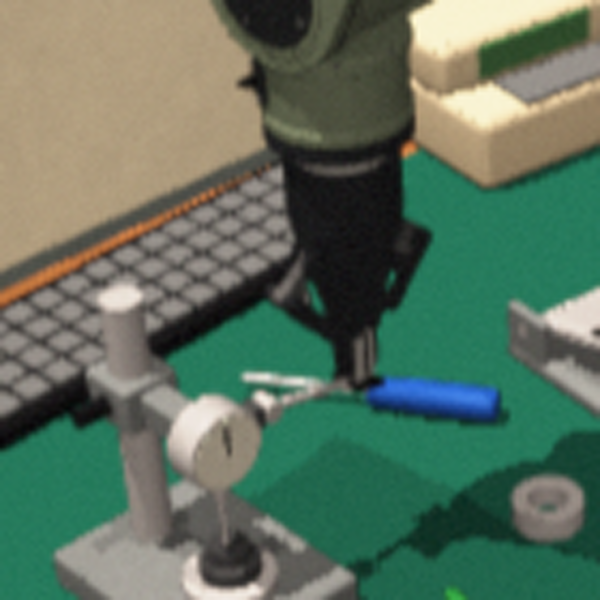

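The lever is on its stop: 34 N at tip height 0.136, and the crop shows it just below level at (320,395) with the probe on the part. I'll lift off and move to the grey pedal's press point, worked out as (0.444, -0.166).

{"op": "servo_tool", "data": {
  "moves": [1,0,0,1,0,0,0,1,0,0,3,0,0,0,1,0,0,3,0,0,0,1,-0.8,-3.7,0,0,0,0,1,-0.8,-3.7,0,0,0,0,1,-0.8,-3.7,0,0,0,0,1,-0.8,-3.7,0,0,0,0,1,-0.8,-3.7,0,0,0,0]
}}

```text
time_s: 4.08
eef_pos: [0.455, -0.0937, 0.2783]
tcp_rot: [1.0, -0.001, 0.0, -0.0]
force: [1.6, -1.4, 0.4]
gripper_width: -0.0003
grip_force: 0.0
```

{"op": "servo_tool", "data": {
  "moves": [1,-0.8,-3.7,0,0,0,0,1,-0.4,-3.7,0,0,0,0,1,0,0,-3.5,0,0,0,1,0,0,-3.5,0,0,0,1,0,0,-2.5,0,0,0,1,0,0,0,0,0,0]
}}

```text
time_s: 4.58
eef_pos: [0.4426, -0.1659, 0.1797]
tcp_rot: [1.0, -0.001, -0.002, -0.001]
force: [-0.7, -0.6, -1.0]
gripper_width: -0.0004
grip_force: 0.0
```

Run:
```python
from h import *
s=optics.grab_frame('side')[140:300,170:370,::-1]
cv2.imwrite('pics/p3.png',cv2.resize(s,(750,600),interpolation=cv2.INTER_CUBIC))
```

```text
(no output)
```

View pics/p3.png

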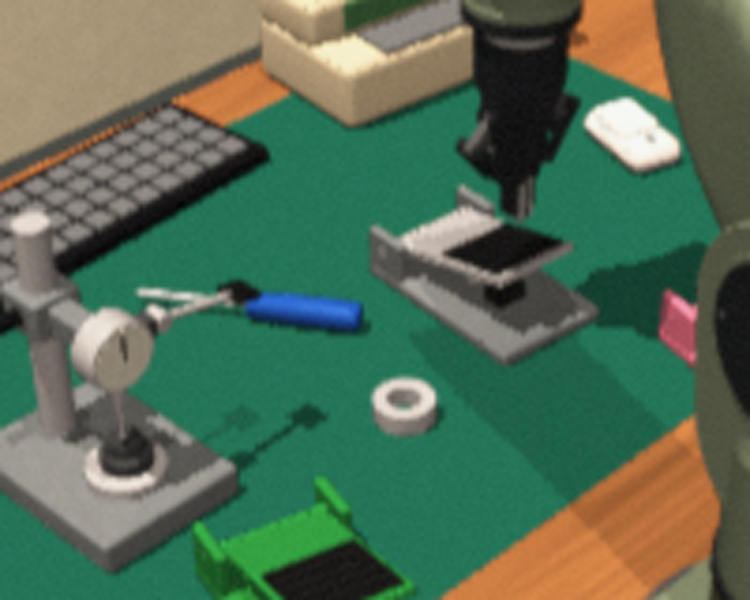

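The lever stayed down, with its paddle at crop (238,291), and the fingertips (520,215) are over the pad. I'll check the lever's angle by projection before pressing.

Run:
```python
from h import *
c=optics.camera_info('side');K=np.array([[c['fx'],0,c['cx']],[0,c['fy'],c['cy']],[0,0,1]]);W=np.linalg.inv(c['pose'])
for th in(0,.1,.2,.3):
    a=th-.2;P=[.4955,.1695-.08*np.cos(a),.15+.08*np.sin(a)]
    u=cv2.projectPoints(np.array([P]),cv2.Rodrigues(W[:3,:3])[0],W[:3,3],K,c['dist_coeffs'])[0].ravel()
    print(th,(u-[170,140])*3.75)
```

```text
0 [236.91408646 292.05589961]
0.1 [237.45535038 282.98787807]
0.2 [237.20881129 274.22141965]
0.3 [236.17007115 265.838935  ]
```

{"op": "servo_tool", "data": {
  "moves": [1,0,0,-2,0,0,0,1,0,0,-1,0,0,0,1,0,0,0,0,0,0]
}}

```text
time_s: 4.88
eef_pos: [0.4439, -0.1661, 0.1533]
tcp_rot: [1.0, -0.001, -0.0, -0.0]
force: [-0.0, -0.6, -0.6]
gripper_width: -0.0002
grip_force: 0.0
```

The measured paddle pixel matches a lever angle of about 0. Now I press the pedal.

{"op": "servo_tool", "data": {
  "moves": [1,0,0,-1,0,0,0,1,0,0,-1,0,0,0,1,0,0,-1,0,0,0,1,0,0,-0.5,0,0,0,1,0,0,0,0,0,0]
}}

```text
time_s: 5.3
eef_pos: [0.4433, -0.1662, 0.1179]
tcp_rot: [1.0, -0.001, -0.001, -0.0]
force: [-3.6, 0.2, 8.1]
gripper_width: 0.0002
grip_force: 3.6
```

{"op": "servo_tool", "data": {
  "moves": [1,0,0,-0.3,0,0,0,1,0,0,-0.2,0,0,0,1,0,0,0,0,0,0]
}}

```text
time_s: 5.55
eef_pos: [0.4433, -0.1662, 0.1135]
tcp_rot: [1.0, -0.001, -0.001, -0.0]
force: [-6.4, 0.2, 8.9]
gripper_width: 0.0003
grip_force: 4.3
```

{"op": "servo_tool", "data": {
  "moves": [1,0,0,-0.2,0,0,0,1,0,0,0,0,0,0]
}}

```text
time_s: 5.72
eef_pos: [0.4432, -0.1663, 0.1122]
tcp_rot: [1.0, -0.001, -0.0, -0.0]
force: [-9.8, 1.7, 32.7]
gripper_width: -0.0
grip_force: 16.4
```

The force jumped to 33 N, so the pedal is on its stop. I'll hold it for over a second, then release.

{"op": "servo_tool", "data": {
  "moves": [1,0,0,0,0,0,0,1,0,0,0,0,0,0,1,0,0,0,0,0,0,1,0,0,0,0,0,0,1,0,0,0,0,0,0,1,0,0,0,0,0,0,1,0,0,0,0,0,0,1,0,0,0,0,0,0]
}}

```text
time_s: 6.38
eef_pos: [0.4432, -0.1663, 0.1124]
tcp_rot: [1.0, -0.001, -0.0, 0.0]
force: [-9.1, 2.4, 27.4]
gripper_width: -0.0002
grip_force: 14.1
```

{"op": "servo_tool", "data": {
  "moves": [1,0,0,0,0,0,0,1,0,0,0,0,0,0,1,0,0,0,0,0,0,1,0,0,0,0,0,0,1,0,0,0,0,0,0,1,0,0,0,0,0,0]
}}

```text
time_s: 6.88
eef_pos: [0.4432, -0.1663, 0.1124]
tcp_rot: [1.0, -0.001, -0.0, 0.0]
force: [-8.8, 2.7, 28.2]
gripper_width: -0.0004
grip_force: 14.1
```

{"op": "servo_tool", "data": {
  "moves": [1,0,0,1,0,0,0,1,0,0,1,0,0,0,1,0,0,1.5,0,0,0,1,0,0,3,0,0,0,1,0,0,4,0,0,0,1,0,0,4,0,0,0,1,0,0,0,0,0,0,1,0,0,0,0,0,0]
}}

```text
time_s: 7.55
eef_pos: [0.4443, -0.1663, 0.2583]
tcp_rot: [1.0, -0.001, 0.002, 0.001]
force: [-0.0, -0.7, -0.4]
gripper_width: 0.0003
grip_force: 0.0
```

Run:
```python
from h import *
s=optics.grab_frame('side')[140:300,170:370,::-1]
cv2.imwrite('pics/p4.png',cv2.resize(s,(750,600),interpolation=cv2.INTER_CUBIC))
```

```text
(no output)
```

View pics/p4.png

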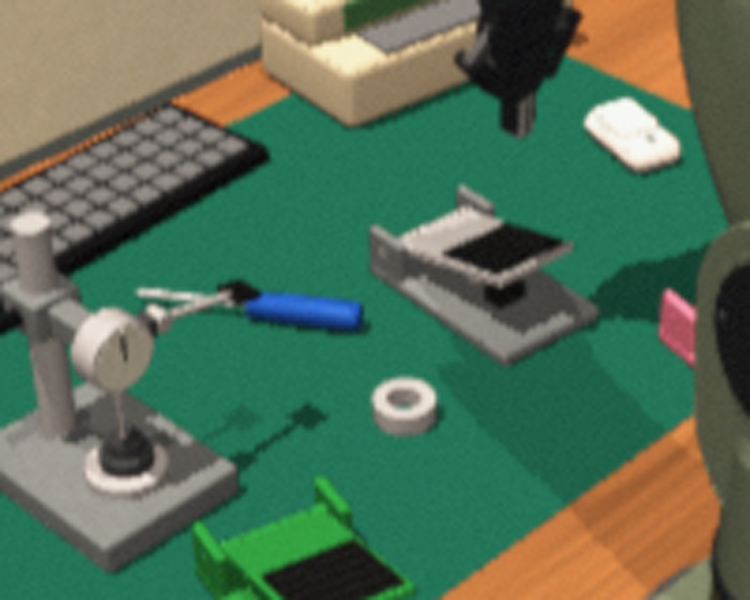

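The treadle is back up (free edge at (572,245), as before), the lever is still down at (238,291), nothing in view has moved, and the robot is clear. Handing in.

```bash
python3 -c "
from workcell import job
print(job.close_job())"
```

```text
the job is handed in; nothing more can be done
None
```

I lowered the lift lever to its stop, held the grey pedal on its stop for over a second and let it come back up, and handed the job in; the last picture shows the lever still down and nothing in view shifted, but the hand-in gave no verdict.

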